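# Check that a scooter's brake lever comes up firm short of the bar

## Robot

A 7-joint arm with a two-finger parallel gripper is mounted at the origin on the work surface. World frame = base frame: x ahead of the robot, y to its left, z up, the work surface at z = 0. Lengths are in mm, angles in rad, forces in N, time in s.
With the tool pointing down it reaches from about 425 to 950 mm from the base axis. Payload 4.7 kg.
Tool frame: the origin (TCP) lies at the very end of the fingers, on their centre line; the grasp point (between the pads) lies 19 mm behind it; z points along the fingers, y is the line along which they close (so a half turn about z gives the same grasp; the last joint's range is limited). The gripper opens to 85 mm and grips with 20 to 120 N. Pads are 22 mm wide; open, the fingers measure 114 mm over their backs; the gripper's body (76 mm by 85 mm) begins 54 mm behind the grasp point. The pads swing forward as they close: fully open they stand 13 mm farther back than shut.
Start: joints at [1.071, 0.469, -0.049, 1.532, 0.024, 1.141, -0.082], TCP at [306.226, -601.56, 231.335] pointing down, gripper open.
Joint ranges: [-2.59, 2.59], [-0.33, 1.99], [-1.39, 1.29], [0.1, 2.45], [-1.04, 4.18], [0.21, 1.99], [-2.66, 2.66]. Speed limits (rad/s): [2.57, 2.57, 3.14, 3.14, 3.14, 3.14, 3.14].

## Interface

Orientations are given as a unit quaternion [x, y, z, w].
In Python, from rig import readout, cams, finish_job gives the robot as it stands.
- The arm moves only by the tool apply_moves, never from a script. Its argument "moves" is one flat list of numbers, 4 for each row, row after row: the shift along the world's x, y, z in cm, then the turn about the world's z in rad. In form: [dx, dy, dz, spin, dx, dy, dz, spin, ...]. A call has 1 to 20 rows; each row shifts and turns the commanded pose from where the row before left it; what a row does not reach is not made up. A row lasts 1/8 s, in which the tool goes at most 62.5 mm and 10.7 degrees, less where a joint would pass 70% of its speed; a pose out of reach is approached as far as the arm can. A call with a gripper value outside its range is refused whole. "grip" is the opening, from 0 (shut) to 1 (fully open), set as the call begins (left out, the last holds). The fingers move at their own pace and stop on an object; "newtons" is the grip in N (left out, the last holds). Time passes only in rows, so rows that do not move let the fingers close. It gives the time, the measured TCP pose, the force, the opening and the grip force at its end, in the units of the state.
- readout.get_state(): the state, without advancing time (a new reading comes with each control period).
- cams.get_image(name): name is "scene" or "top" or "wrist"; returns a dict with "color" (480x640x3 uint8, blue, green, red), "camera_matrix" (3x3 intrinsics, pixels), "D" ([k1, k2, p1, p2, k3] as OpenCV has them; the pictures are not rectified), "view" (4x4, takes a point from world to camera coordinates); the wrist camera has in their place "mount" (4x4, takes a point from camera to tool coordinates, whose origin is the TCP and whose axes are the flange's). Camera axes: x right, y down, z forward; pixel columns grow to the right and rows downward; lengths in mm; the calibration is good to about 2 mm. A picture is of the moment at which its call begins: read the wrist's pose just before it. There is no depth.
- finish_job(): hands the job in; it is judged then, once.
The state is a dict: "t": time; "joint_pos": joint angles; "qd": joint speeds; "effort": joint torques, N m; "eef_pos": TCP position; "eef_rot": TCP orientation; "ft_force": force on the tool from outside, world axes, zero at the start; "ft_torque": the same for the moment, N m; "grip_width": finger opening in mm; "gripper_force": force on a finger pad.
Only numpy, scipy, OpenCV 4.12 (cv2) and the standard library are available. Lean on these libraries where they do the work, as an engineer would, in place of code of your own. Each camera call takes 0.05 s, during which the arm holds its last target. There are 200 camera calls.

## Task

An electric scooter's handlebar is clamped in the vise: with the backs of the fingers, push its brake lever in from the front, towards the rubber grip, until it comes up firm, and keep it pressed firmly there, without forcing it, for a good two seconds to see that it stops short of the bar. Then ease the lever back out with the fingers, not letting it snap, and move clear once it is fully out. Only push the lever: never take hold of it, keep off the bar, its grips and the vise, and leave the things lying around where they are.

Things in the scene. Friction and masses are not known exactly. Their poses are not given: they have to be found in the camera images.
- handlebar: Fixed. Black scooter handlebar (470 mm long, 22 mm thick, 32 mm rubber grips) held by its stem in a vise on a 180 x 340 mm slotted plate. Origin on the bench under the stem; y along the bar, x across it; bar axis 125 mm up. Brake lever on its -y half, in front (-x); bell, throttle on +y. Stem display, bell: top 165 mm. Vise handle to x -126, |y| 55, 72 mm high.
- perch: Fixed. The brake lever's black clamp and master cylinder with its reservoir, sitting inboard of the lever around the bar; origin on the bar's axis. Its reservoir rises to 25 mm above the bar's axis.
- lever_pivot: Fixed. The vertical steel pin (8 mm thick, 27 mm tall) on which the brake lever turns, with the lever on it; origin on the pin's axis at the lever's mid height, 36 mm in front of the bar's axis and 125 mm above the bench. How far out the lever rests (its reach setting) differs from start to start.
- brake_lever (a joint): Angle (rad) of the brake lever about its pin: 0 fully out (rest), growing as it is pushed in to the grip; it comes up firm at about 0.30 and gives next to nothing beyond. A spring pushes it out: 2 N at mid-blade at rest, 3.5 N just before the stop; let go, it snaps back. At the stop 8 to 21 mm is left between its ball end and the grip.
- lever_face (a point): Middle of the front face (away from the bar) of the aluminium lever's flat blade, where to push. Blade 94 mm long, 15 mm high, 10 mm thick, level, on edge. Turns with the lever: +x square to the blade, inwards to the bar; -y along the blade to its free end; z up. The pin lies 31 mm to +x, 85 mm to +y of it. It travels about 25 mm to the stop.
- lever_tip (a point): Centre of the 17 mm ball at the lever's free end, 41 mm to -y and 5 mm to +x of lever_face in the lever's own axes.
- grip_mid (a point): Centre of the axis of the black rubber grip behind the brake lever (grip 32 mm thick, 110 mm long along the bar).
- wrench: Loose bystander: a steel spanner 160 mm long, 8 mm thick, lying flat on the bench; origin under its middle.
- bottle: Loose bystander: a small white bottle with a black cap, 48 mm across, 115 mm tall, standing on the bench; origin at the centre of its foot.
- hex_key: Loose bystander: a dark steel L-shaped hex key, 120 x 28 mm, 8 mm thick, lying flat on the bench in front of and below the lever; origin under the middle of its long leg.
- spare_grip: Loose bystander: a spare black rubber grip, a tube 32 mm across and 110 mm tall standing upright on the bench beyond the lever's end of the bar; origin at the centre of its foot.

How it is judged (in metres and radians):
On the way:
1. the brake lever is pressed firmly against its stop by the fingers and kept there for 1.5 s (value of joint brake_lever above 0.285 rad and contact force between the fingers and lever_pivot above 5 N), for 1.5 s.
At the end, for the whole second after the job is handed in: The lever has been held firm against its stop by the fingers (angle over 0.285 rad, push over 5 N, for 1.5 s) and is fully out again (under 0.03 rad); the spanner, bottle, hex key and spare grip are within 15 mm of where they were, the bottle and the grip upright (value of joint brake_lever below 0.03 rad and distance of each of wrench, bottle, hex_key, spare_grip from where it was at the start of the episode below 0.015 m and angle between each of bottle, spare_grip's own z axis and vertical below 0.2 rad); the robot touches nothing.
It fails at once if the lever is forced (push over 45 N) (contact force between anything else and lever_pivot above 45 N).
It fails at once if the lever snaps back (faster than 5 rad/s) (velocity of joint brake_lever below -5 rad/s).
It fails at once if the lever is taken between the fingers or pushed from anywhere but its front (contact force between the fingers and lever_pivot above 1 N and x of the grasp point in the frame of lever_face above -0.002 m).
It fails at once if the fingers or the arm press on the bar, its grips, the vise or the perch (over 4 N) (contact force between any of the fingers, the arm and handlebar above 4 N or contact force between any of the fingers, the arm and perch above 4 N).
It fails at once if a thing lying around is lifted or knocked away (distance of any of wrench, bottle, hex_key, spare_grip from where it was at the start of the episode above 0.03 m).
It also fails if it takes over 42 s, if anything falls off the work surface, if the arm or the gripper's body presses on something with over 40 N, if the wrist force passes 120 N, or if a joint passes its speed limit or range.

## Working session

There is one attempt and no reset: what is moved stays moved. The work goes in short steps, Python scripts to look and compute and a tool call to move; the robot and the scene stay as the last step left them, time stands still between calls to the robot, and variables do not carry over. Pictures are saved under pics/ and viewed, at most 10 in all, crops included, and the job is handed in when it is done.

Besides the shell and the picture viewer there is one more tool, called after "Emit:" by a JSON object that holds its "fn" and its "kwargs", one argument or row to a line. apply_moves: Moves the arm, as the interface text tells. Its arguments: {"type":"object","properties":{"moves":{"type":"array","items":{"type":"number"}},"grip":{"type":"number"},"newtons":{"type":"number"}},"required":["moves"]}

```bash
mkdir -p pics
python3 - <<'E'
from rig import readout, cams
import cv2,pickle
s=readout.get_state(); print(s)
d={}
for n in("scene","top","wrist"):
    d[n]=cams.get_image(n); cv2.imwrite(f"pics/{n}0.png",d[n]["color"]); print(n,d[n]["camera_matrix"],d[n].get("view"),d[n].get("mount"),d[n]["D"])
pickle.dump((s,d),open("d0.pkl","wb"))
E
```

```text
{'t': 0.0, 'joint_pos': array([ 1.07107098,  0.46946582, -0.04858136,  1.53370671,  0.02409175,
        1.14098449, -0.08229499]), 'qd': array([-1.08158910e-04,  4.90163489e-04, -5.77443989e-04,  5.06914712e-04,
        1.73093799e-04, -1.91238546e-03,  6.59242541e-05]), 'effort': array([ 9.22794811e-06, -5.10308075e+01, -4.68103972e-02, -2.37709022e+01,
        1.05464397e-02,  7.55717367e-03, -2.82730451e-05]), 'eef_pos': array([ 305.93259437, -601.0305472 ,  230.2395209 ]), 'eef_rot': array([ 9.72415203e-01,  2.33254567e-01, -2.65289573e-04, -9.53327480e-04]), 'ft_force': array([ 0.1429596 , -0.22005285,  0.49565505]), 'ft_torque': array([ 0.02789084, -0.01977181,  0.05885123]), 'gripper_force': 0.0, 'grip_width': 85.37933331389453}
scene [[560.36993442   0.         322.85504762]
 [  0.         560.36993442 240.69479848]
 [  0.           0.           1.        ]] [[-8.50323689e-02  9.96300539e-01 -1.24391110e-02  4.91242261e+01]
 [ 6.50120229e-01  4.60172248e-02 -7.58436618e-01 -2.96096592e+02]
 [-7.55058398e-01 -7.25785800e-02 -6.51628088e-01  1.59376728e+03]
 [ 0.00000000e+00  0
[... 345 characters left out ...]
3 -1.10248622e-01  6.01365875e+02]
 [ 1.10229084e-01  3.27018774e-02 -9.93368077e-01  7.76938684e+02]
 [ 0.00000000e+00  0.00000000e+00  0.00000000e+00  1.00000000e+00]] None [-0.11339815  0.          0.          0.          0.        ]
wrist [[337.1881286    0.         324.84429372]
 [  0.         337.1881286  237.05597912]
 [  0.           0.           1.        ]] None [[ 3.06576265e-04 -9.56684333e-01 -2.91127109e-01  7.29743918e+01]
 [ 9.99999473e-01  8.01556982e-06  1.02672587e-03 -3.44296690e-01]
 [-9.79919000e-04 -2.91127271e-01  9.56683831e-01 -1.42587821e+02]
 [ 0.00000000e+00  0.00000000e+00  0.00000000e+00  1.00000000e+00]] [0.00775495 0.         0.         0.         0.        ]
```

View pics/scene0.png

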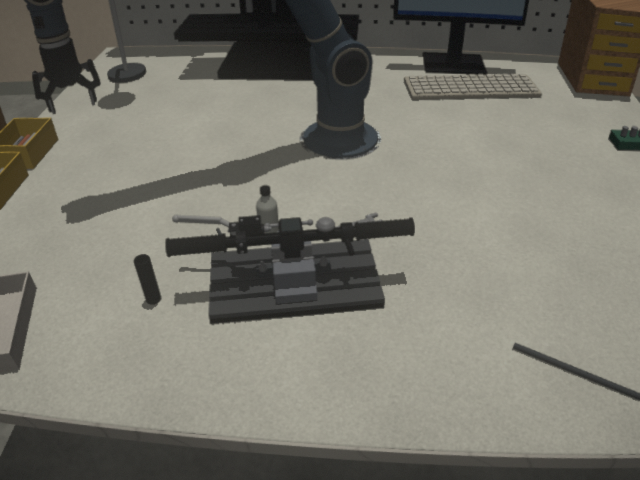

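View pics/top0.png

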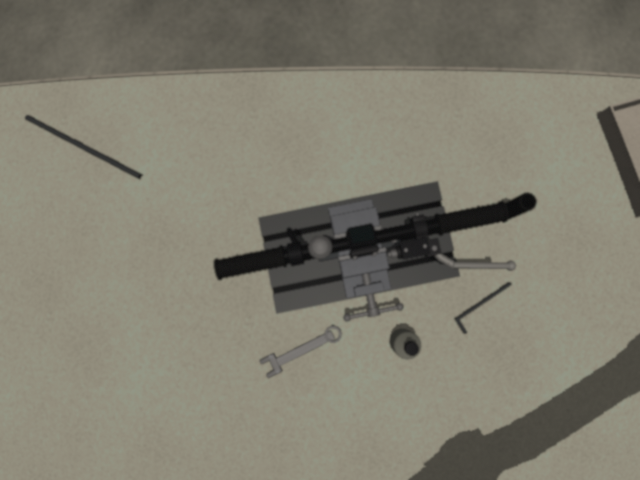

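The top view shows the bar from (217,269) to (533,201). The lever runs from about (440,252) to its ball at (511,265), on the robot's side. The hex key is at (485,302) and the bottle at (405,342). I'll enlarge both views to read pixels more closely.

Run:
```python
import cv2
a=cv2.imread("pics/top0.png")[180:355,380:550]; b=cv2.imread("pics/scene0.png")[180:310,125:300]
c=cv2.convertScaleAbs(cv2.resize(a,None,fx=4.5,fy=3.4,interpolation=2) if 0 else cv2.resize(a,None,fx=3.4,fy=3.4,interpolation=2),alpha=1.5)
cv2.imwrite("pics/ca.png",c)
cv2.imwrite("pics/cb.png",cv2.convertScaleAbs(cv2.resize(b,None,fx=4.5,fy=4.5,interpolation=2),alpha=1.5))
```

```text
(no output)
```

View pics/ca.png

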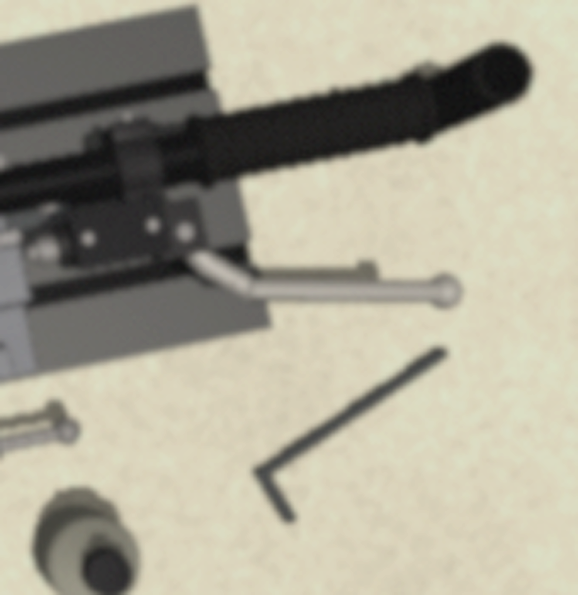

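View pics/cb.png

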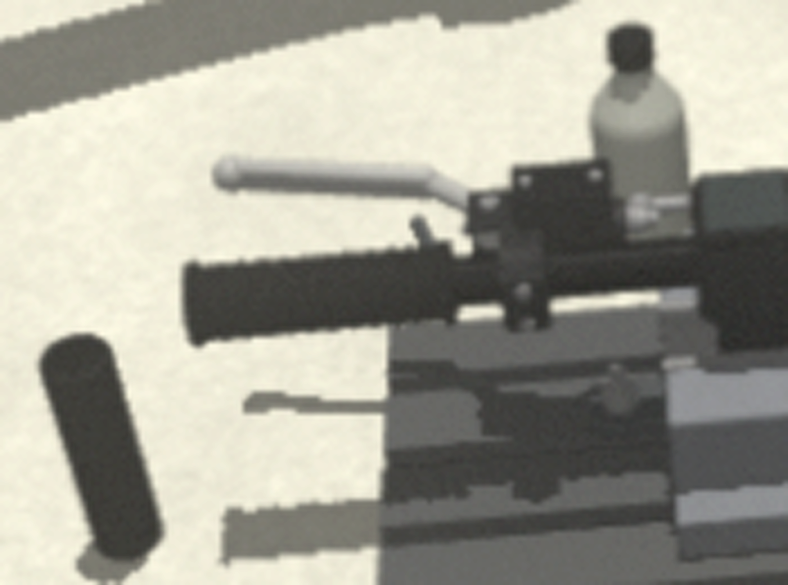

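The enlarged crops give these pixel positions:

| Point | Top crop | Scene crop |
|---|---|---|
| Ball | (445,291) | (229,173) |
| Pin top | (186,231) | (488,203) |
| Blade bend | (250,286) | (430,180) |
| Grip, outer end | (428,105) | (192,303) |
| Grip, inner end | (203,152) | (455,285) |
| Spare grip, top | (500,72) | (76,355) |

The hex key lies in front of and below the blade.

```bash
cat > h.py <<'E'
import cv2,pickle,numpy as np
s,d=pickle.load(open("d0.pkl","rb"))
def norm(n,p):
    c=d[n]; return cv2.undistortPoints(np.array([[p]],float),c["camera_matrix"],c["D"])[0,0]
def tri(pt,ps):
    u,v=norm("top",pt),norm("scene",ps)
    X=cv2.triangulatePoints(d["top"]["view"][:3],d["scene"]["view"][:3],u,v).ravel(); return X[:3]/X[3]
def onz(n,p,z):
    V=d[n]["view"];R,t=V[:3,:3],V[:3,3];c=-R.T@t;r=R.T@np.r_[norm(n,p),1]
    return c+r*(z-c[2])/r[2]
T=lambda x,y:(x/3.4+380-.35,y/3.4+180-.35)
S=lambda x,y:(x/4.5+125-.4,y/4.5+180-.4)
E
python3 - <<'E'
from h import *
np.set_printoptions(precision=1,suppress=True)
P={}
for n,a,b,z in[("ball",(445,291),(229,173),125),("pin",(186,231),(488,203),138),("bend",(250,286),(430,180),125),("gout",(428,105),(192,303),125),("gin",(203,152),(455,285),125),("spare",(500,72),(76,355),110)]:
    P[n]=tri(T(*a),S(*b));print(n,P[n],"top@z",onz("top",T(*a),z),"scene@z",onz("scene",S(*b),z))
for n,p in[("hexend",(440,352)),("hexcorner",(260,470)),("hexfoot",(292,520))]: print(n,onz("top",T(*p),5))
print("bottlecap",onz("top",T(106,570),115))
E
```

```text
ball [ 552.2 -298.5  124.9] top@z [ 552.1 -298.3  125. ] scene@z [ 552.2 -298.7  125. ]
pin [ 579.6 -172.8  136.7] top@z [ 579.5 -172.7  138. ] scene@z [ 581.2 -172.   138. ]
bend [ 554.7 -204.7  127.8] top@z [ 554.8 -205.1  125. ] scene@z [ 551.2 -206.2  125. ]
gout [ 640.3 -291.3  126. ] top@z [ 640.8 -293.9  125. ] scene@z [ 639.9 -289.3  125. ]
gin [ 618.1 -182.7  123.2] top@z [ 618.1 -184.6  125. ] scene@z [ 620.5 -179.5  125. ]
spare [ 660.1 -337.2  110.2] top@z [ 660.1 -336.9  110. ] scene@z [ 659.7 -337.8  110. ]
hexend [ 525.5 -341.     5. ]
hexcorner [ 462.4 -239.6    5. ]
hexfoot [ 435.4 -256.6    5. ]
bottlecap [ 422.9 -137.4  115. ]
```

The ball height (124.9), pin-to-ball distance (129 mm against 128.7) and spare grip height (110.2) all agree with the text. That puts lever_face at about (547,-257,125), with the lever's axes almost parallel to the world's. I'll shut the gripper, turn its closing line along world x, and go above a point in front of the blade.

Emit:
{"fn": "apply_moves", "kwargs": {
  "moves": [2, 3.44, 0, 0.11, 2, 3.44, 0, 0.11, 2, 3.44, 0, 0.11, 2, 3.44, 0, 0.11, 2, 3.44, 0, 0.11, 2, 3.44, 0, 0.11, 2, 3.44, 0, 0.11, 2, 3.44, 0, 0.11, 2, 3.44, 0, 0.11, 2, 3.44, 0, 0.11, 0, 0, 0, 0, 0, 0, 0, 0, 0, 0, 0, 0],
  "grip": 0
}}

```text
t: 1.78
eef_pos: [505.6, -258.7, 231.2]
eef_rot: [0.708, 0.707, -0.0, -0.0]
ft_force: [0.3, -0.2, -0.2]
grip_width: -0.4
gripper_force: 0.0
```

Emit:
{"fn": "apply_moves", "kwargs": {
  "moves": [0, 0, -3, 0, 0, 0, -3, 0, 0, 0, -3, 0, 0, 0, -2, 0, 0, 0, -1.4, 0, 0, 0, 0, 0, 0, 0, 0, 0]
}}

```text
t: 2.65
eef_pos: [506.8, -258.0, 108.1]
eef_rot: [0.707, 0.707, 0.0, 0.001]
ft_force: [1.3, 0.2, 0.4]
grip_width: 0.0
gripper_force: 0.0
```

Run:
```python
from rig import readout, cams
import cv2,numpy as np
s=readout.get_state(); print(s['eef_pos'],s['ft_force'])
w=cams.get_image("wrist")["color"]; t=cams.get_image("scene")["color"][150:310,125:300]
cv2.imwrite("pics/m1.png",np.hstack([cv2.convertScaleAbs(cv2.resize(w,(400,300)),alpha=1.5),cv2.convertScaleAbs(cv2.resize(t,(328,300),interpolation=2),alpha=1.5)]))
```

```text
[ 506.77148012 -257.982508    108.12786713] [1.26430749 0.15562986 0.3806823 ]
```

View pics/m1.png

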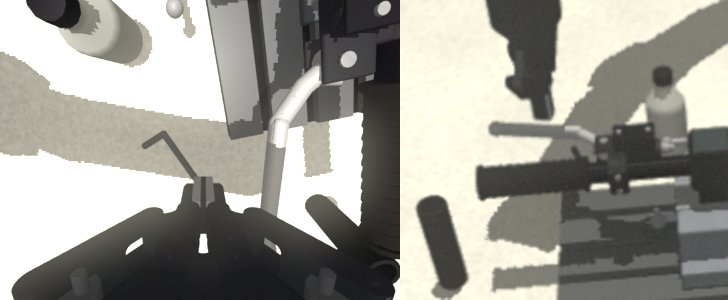

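The fingers stand shut in front of the blade, clear of the hex key and bottle, with the knuckles well above the lever. Now I'll approach slowly.

Emit:
{"fn": "apply_moves", "kwargs": {
  "moves": [0.5, 0, 0, 0, 0.5, 0, 0, 0, 0.4, 0, 0, 0, 0.2, 0, 0, 0, 0.2, 0, 0, 0, 0, 0, 0, 0, 0, 0, 0, 0]
}}

```text
t: 3.62
eef_pos: [524.1, -257.6, 107.3]
eef_rot: [0.707, 0.707, -0.0, -0.0]
ft_force: [0.3, -0.3, -0.2]
grip_width: 0.1
gripper_force: 0.0
```

Emit:
{"fn": "apply_moves", "kwargs": {
  "moves": [0.2, 0, 0, 0, 0.2, 0, 0, 0, 0.2, 0, 0, 0, 0, 0, 0, 0, 0, 0, 0, 0]
}}

```text
t: 4.25
eef_pos: [530.2, -257.5, 107.3]
eef_rot: [0.707, 0.707, -0.0, -0.0]
ft_force: [-0.5, -0.2, 0.4]
grip_width: -0.0
gripper_force: 0.0
```

Emit:
{"fn": "apply_moves", "kwargs": {
  "moves": [0.2, 0, 0, 0, 0.2, 0, 0, 0, 0.2, 0, 0, 0, 0, 0, 0, 0, 0, 0, 0, 0]
}}

```text
t: 4.88
eef_pos: [535.7, -258.1, 107.2]
eef_rot: [0.707, 0.707, -0.0, -0.0]
ft_force: [-2.6, -3.4, 1.3]
grip_width: 0.2
gripper_force: 1.6
```

Emit:
{"fn": "apply_moves", "kwargs": {
  "moves": [0.1, -0.05, 0, 0.01, 0, 0, 0, 0, 0, 0, 0, 0]
}}

```text
t: 5.25
eef_pos: [537.0, -258.2, 107.2]
eef_rot: [0.704, 0.711, -0.0, -0.0]
ft_force: [-2.7, -3.2, -0.0]
grip_width: 0.2
gripper_force: 1.6
```

Run:
```python
from rig import readout, cams
import cv2,numpy as np
s=readout.get_state(); print(s['eef_pos'],s['ft_force'],s['ft_torque'])
w=cams.get_image("top")["color"][180:355,380:550]; t=cams.get_image("scene")["color"][150:310,125:300]
cv2.imwrite("pics/m2.png",cv2.convertScaleAbs(np.hstack([cv2.resize(w,(400,412),interpolation=2),cv2.resize(t,(400,412),interpolation=2)]),alpha=1.6))
```

```text
[ 536.95718887 -258.21102119  107.17046349] [-2.67336663 -3.1990628  -0.02731439] [-0.498676    0.64978111  0.03373974]
```

View pics/m2.png

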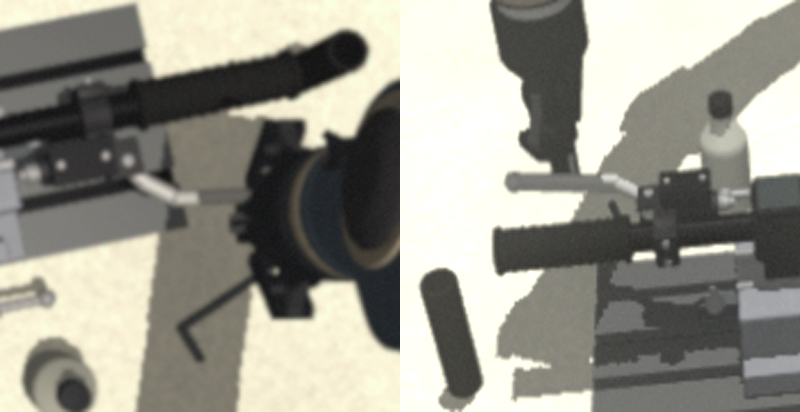

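The finger backs rest on mid-blade and the lever has started to move. The side force is friction from the lever's arc, so from here I'll follow that arc, turning with the lever.

Emit:
{"fn": "apply_moves", "kwargs": {
  "moves": [0.26, -0.2, 0, 0.04, 0.26, -0.15, 0, 0.04, 0.27, -0.11, 0, 0.03, 0, 0, 0, 0, 0, 0, 0, 0]
}}

```text
t: 5.98
eef_pos: [545.2, -261.9, 107.2]
eef_rot: [0.663, 0.748, 0.0, -0.0]
ft_force: [-1.2, 0.9, -1.4]
grip_width: -0.2
gripper_force: 1.1
```

Emit:
{"fn": "apply_moves", "kwargs": {
  "moves": [0.27, -0.1, 0, 0.03, 0.27, -0.09, 0, 0.03, 0.28, -0.08, 0, 0.03, 0, 0, 0, 0, 0, 0, 0, 0]
}}

```text
t: 6.6
eef_pos: [553.3, -265.3, 107.4]
eef_rot: [0.629, 0.777, 0.0, -0.0]
ft_force: [-2.6, 3.1, 0.2]
grip_width: -0.2
gripper_force: 1.2
```

Emit:
{"fn": "apply_moves", "kwargs": {
  "moves": [0.25, 0.1, 0, 0.02, 0.2, 0, 0, 0.02, 0, 0, 0, 0, 0, 0, 0, 0]
}}

```text
t: 7.1
eef_pos: [557.6, -266.1, 107.4]
eef_rot: [0.614, 0.789, -0.001, 0.001]
ft_force: [-3.6, -3.8, 0.2]
grip_width: -0.0
gripper_force: 2.2
```

Emit:
{"fn": "apply_moves", "kwargs": {
  "moves": [0.1, 0, 0, 0, 0, 0, 0, 0, 0, 0, 0, 0]
}}

```text
t: 7.48
eef_pos: [558.5, -266.2, 107.4]
eef_rot: [0.614, 0.789, -0.001, 0.001]
ft_force: [-3.3, -4.3, -0.3]
grip_width: -0.0
gripper_force: 2.3
```

Emit:
{"fn": "apply_moves", "kwargs": {
  "moves": [0.1, -0.08, 0, 0, 0, 0, 0, 0, 0, 0, 0, 0]
}}

```text
t: 7.85
eef_pos: [559.6, -266.3, 107.4]
eef_rot: [0.614, 0.79, -0.0, 0.0]
ft_force: [-4.2, -4.7, -0.9]
grip_width: -0.4
gripper_force: 2.3
```

Emit:
{"fn": "apply_moves", "kwargs": {
  "moves": [0.1, -0.06, 0, 0, 0, 0, 0, 0, 0, 0, 0, 0]
}}

```text
t: 8.22
eef_pos: [559.8, -266.3, 107.3]
eef_rot: [0.614, 0.79, -0.001, -0.001]
ft_force: [-6.1, -2.8, 1.8]
grip_width: -0.2
gripper_force: 3.2
```

Emit:
{"fn": "apply_moves", "kwargs": {
  "moves": [0.1, -0.04, 0, 0, 0, 0, 0, 0, 0, 0, 0, 0]
}}

```text
t: 8.6
eef_pos: [559.8, -266.4, 107.3]
eef_rot: [0.614, 0.79, -0.001, -0.002]
ft_force: [-8.1, -2.4, 3.5]
grip_width: -0.0
gripper_force: 4.3
```

It comes up firm at x≈559.8, where the predicted stop was about 560, with roughly 2 N per commanded mm. I'll raise the push to a moderate level and hold it.

Emit:
{"fn": "apply_moves", "kwargs": {
  "moves": [0.1, 0, 0, 0, 0.1, 0, 0, 0, 0.1, 0, 0, 0, 0.1, 0, 0, 0, 0, 0, 0, 0, 0, 0, 0, 0]
}}

```text
t: 9.35
eef_pos: [560.0, -266.4, 107.2]
eef_rot: [0.614, 0.789, -0.004, -0.005]
ft_force: [-17.3, -1.9, 11.4]
grip_width: 0.0
gripper_force: 8.7
```

Run:
```python
from rig import readout, cams
import cv2,numpy as np
s=readout.get_state(); print(s['eef_pos'],s['ft_force'])
w=cams.get_image("wrist")["color"]; t=cams.get_image("scene")["color"][150:310,125:300]
cv2.imwrite("pics/m3.png",cv2.convertScaleAbs(np.hstack([cv2.resize(w,(400,300)),cv2.resize(t,(328,300),interpolation=2)]),alpha=1.6))
```

```text
[ 559.96895685 -266.35123591  107.16470679] [-17.32195688  -1.90608321  11.38929403]
```

View pics/m3.png

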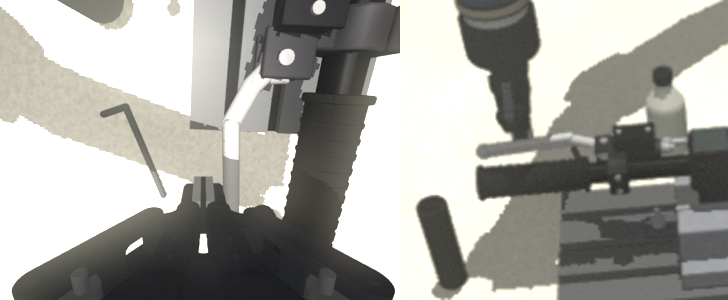

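The lever is in near the grip and nothing touches the bar. I'll hold for 2.5 s.

Emit:
{"fn": "apply_moves", "kwargs": {
  "moves": [0, 0, 0, 0, 0, 0, 0, 0, 0, 0, 0, 0, 0, 0, 0, 0, 0, 0, 0, 0, 0, 0, 0, 0, 0, 0, 0, 0, 0, 0, 0, 0, 0, 0, 0, 0, 0, 0, 0, 0, 0, 0, 0, 0, 0, 0, 0, 0, 0, 0, 0, 0, 0, 0, 0, 0, 0, 0, 0, 0, 0, 0, 0, 0, 0, 0, 0, 0, 0, 0, 0, 0, 0, 0, 0, 0, 0, 0, 0, 0]
}}

```text
t: 11.95
eef_pos: [559.9, -266.4, 107.1]
eef_rot: [0.614, 0.789, -0.004, -0.005]
ft_force: [-17.8, -0.1, 10.5]
grip_width: -0.2
gripper_force: 8.7
```

Now I'll ease off: unload first, then let the lever out slowly along the same arc.

Emit:
{"fn": "apply_moves", "kwargs": {
  "moves": [-0.15, 0, 0, 0, -0.15, 0, 0, 0, -0.15, 0, 0, 0, -0.15, 0.02, 0, 0, -0.15, 0.05, 0, -0.01, -0.15, 0.05, 0, -0.015, -0.15, 0.05, 0, -0.015, -0.15, 0.05, 0, -0.015, 0, 0, 0, 0]
}}

```text
t: 13.08
eef_pos: [553.6, -265.0, 107.4]
eef_rot: [0.635, 0.772, -0.0, 0.0]
ft_force: [-3.3, -3.7, -0.3]
grip_width: 0.1
gripper_force: 2.2
```

Emit:
{"fn": "apply_moves", "kwargs": {
  "moves": [-0.15, 0.05, 0, -0.015, -0.15, 0.05, 0, -0.015, -0.15, 0.05, 0, -0.015, -0.15, 0.05, 0, -0.015, -0.15, 0.05, 0, -0.015, -0.15, 0.06, 0, -0.015, 0, 0, 0, 0]
}}

```text
t: 13.95
eef_pos: [544.8, -261.4, 107.4]
eef_rot: [0.669, 0.743, -0.0, 0.0]
ft_force: [-3.8, -4.0, 0.2]
grip_width: -0.3
gripper_force: 2.0
```

Emit:
{"fn": "apply_moves", "kwargs": {
  "moves": [-0.15, 0.06, 0, -0.015, -0.15, 0.06, 0, -0.015, -0.15, 0.07, 0, -0.015, -0.15, 0.07, 0, -0.015, -0.15, 0.07, 0, -0.015, -0.15, 0.07, 0, -0.015, 0, 0, 0, 0]
}}

```text
t: 14.82
eef_pos: [535.8, -256.6, 107.4]
eef_rot: [0.702, 0.712, 0.0, -0.0]
ft_force: [-3.4, -2.7, 0.8]
grip_width: -0.2
gripper_force: 1.6
```

Emit:
{"fn": "apply_moves", "kwargs": {
  "moves": [-0.1, 0.03, 0, 0, -0.1, 0.03, 0, 0, -0.1, 0.03, 0, 0, -0.1, 0.02, 0, 0, -0.1, 0, 0, 0, -0.1, 0, 0, 0, 0, 0, 0, 0]
}}

```text
t: 15.7
eef_pos: [530.1, -255.5, 107.4]
eef_rot: [0.702, 0.712, 0.0, 0.0]
ft_force: [0.8, -0.8, 0.5]
grip_width: 0.2
gripper_force: 0.0
```

Emit:
{"fn": "apply_moves", "kwargs": {
  "moves": [-0.1, 0, 0, 0, -0.1, 0, 0, 0, -0.2, 0, 0, 0, -0.5, 0, 0, 0, -1, 0, 0, 0, -1, 0, 0, 0, 0, 0, 0, 0, 0, 0, 0, 0]
}}

```text
t: 16.7
eef_pos: [501.0, -255.9, 107.5]
eef_rot: [0.702, 0.712, 0.0, 0.0]
ft_force: [0.1, 0.9, -0.5]
grip_width: 0.4
gripper_force: 0.0
```

Emit:
{"fn": "apply_moves", "kwargs": {
  "moves": [0, 0, 2, 0, 0, 0, 3, 0, 0, 0, 4, 0, 0, 0, 4, 0, -2, -3, 2, 0, -3, -4, 0, 0, -3, -4, 0, 0, -3, -5, 0, 0, -3, -5, 0, 0, 0, 0, 0, 0, 0, 0, 0, 0, 0, 0, 0, 0]
}}

```text
t: 18.2
eef_pos: [362.4, -464.2, 257.4]
eef_rot: [0.701, 0.714, 0.0, 0.0]
ft_force: [-0.2, 0.2, -0.1]
grip_width: 0.0
gripper_force: 0.0
```

Run:
```python
from rig import readout, cams
import cv2,numpy as np
s=readout.get_state(); print(s['eef_pos'],s['ft_force'])
w=cams.get_image("top")["color"][180:355,380:550]; o=cv2.imread("pics/top0.png")[180:355,380:550]
cv2.imwrite("pics/m4.png",cv2.convertScaleAbs(np.hstack([cv2.resize(w,(400,412),interpolation=2),cv2.resize(o,(400,412),interpolation=2)]),alpha=1.6))
```

```text
[ 362.35033089 -464.16988222  257.43215807] [-0.19212757  0.18396306 -0.06795415]
```

View pics/m4.png

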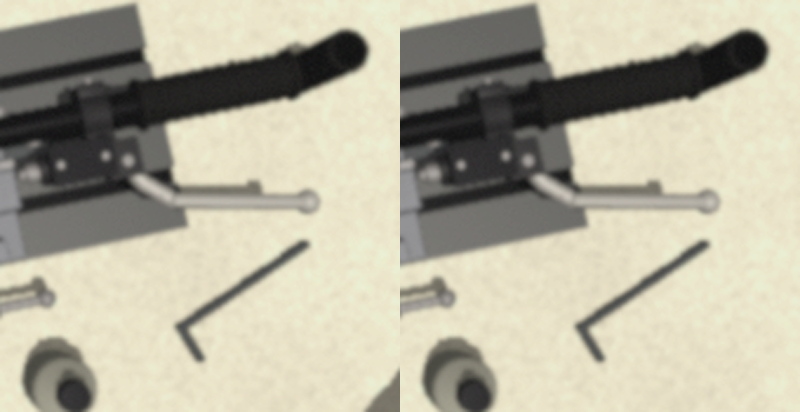

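The before and after views match: the lever is fully out (ball at (308,201) in both), nothing has moved, and the arm is clear.

```bash
python3 -c "
from rig import finish_job
print(finish_job())"
```

```text
the job is handed in; nothing more can be done
None
```

I pushed the brake lever to its stop, held it there at about 20 N for over 2.5 s, eased it fully back out and moved the arm clear; the things near the lever look unmoved in the top view, and the job is handed in (no verdict was returned).

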